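# Fit the burnishing sleeve on the leaning spindle and lock it

## Task

Fit the flanged burnishing sleeve to the edge-burnishing stand: slide it over the leaning spindle, flange end first, and keep hold of it until the flange sits fully down on the spindle's shoulder. Then let go and turn the black lock handle clockwise all the way to its stop, so that its steel tongue lies over the flange. Leave the thread spool and the brass weight that stand nearby where they are.

Things in the scene. Friction and masses are not known exactly. Their poses are not given: they have to be found in the camera images.
- sleeve: Loose burnishing sleeve, 60 mm tall, 0.15 kg, standing upright on its flange. Pale metal flange 58 mm diameter, 8 mm thick; above it a dark wooden body 42 mm diameter with a 37 mm groove from 46 to 50 mm height. A 24 mm bore goes right through. Origin: centre of the flange's underside; z points up along the bore. Grip it across the wooden body, from any side.
- spindle: Steel spindle of the stand. Origin: centre of its shoulder's top face (36 mm diameter), where the flange's underside comes to rest. z runs along the spindle to its free end, 30 degrees from vertical, leaning to the robot; x points up the sloping deck, y left along it. Shaft 20 mm diameter to z = 60 mm, then a cone to 10 mm diameter at the tip, z = 70 mm. The flat deck lies at z = -10 mm.
- stand: Grey burnishing stand, fixed to the bench; place and yaw vary. Origin: centre of its foot (150 x 190 mm) on the bench; front to -x. Its deck, 130 mm up the slope by 190 mm wide, slopes 30 degrees, rising away from the robot, its middle 75 mm above the bench. It carries the spindle 42 mm left of its middle (+y) and the lock 43 mm right of it.
- lock_grip (a point): Middle of the lock's black bar handle, on the turning axis: parallel to the spindle, 85 mm from it to the spindle's -y. This point lies 59 mm above the deck (spindle's z = 49 mm). The bar is 64 mm long, 14 mm thick, 26 mm tall (13 mm above and below this point), on an 18 mm pillar, and lies in line with the tongue below it. The point's z is the axis, out of the deck; it turns with the lock.
- lock_tongue (a point): Tip of the lock's steel tongue, 62 mm from the axis. The tongue is 18 mm wide, from 22 to 28 mm above the deck; seated, the flange passes 4 mm below it. Locked, tongue and bar lie along the spindle's y, the tongue pointing at the spindle; open, the tongue points down the slope to the robot. At joint value q its direction is the spindle's +y turned by (1.3 - q) rad counter-clockwise about z.
- lock (a joint): Angle of the lock in rad: 0 at the open stop, 1.3 (75 degrees on) at the locked stop. It grows as the handle turns clockwise seen from above. Friction about 0.12 N m; it stays where it is left. It starts within 0.15 rad of open.
- spool: Bystander: pale thread spool, 44 mm diameter, 56 mm tall, loose. Origin: centre of its underside.
- weight: Bystander: brass weight with a knob, 48 mm diameter, 62 mm tall, loose. Origin: centre of its underside.

How it is judged:
By the outcome, as a careful person would: the job done as asked, in the order asked, and still so for the second after the job is handed in, with the robot touching nothing.
It also fails if it takes over 59 s, if anything falls off the work surface, if the arm or the gripper's body presses on something with over 40 N, if the wrist force passes 120 N, or if a joint passes its speed limit or range.

## Robot

A 6-joint arm with a two-finger parallel gripper is mounted at the origin on a cart in front of the work surface, level with it; the furniture and walls round the work are solid. World frame = base frame: x ahead of the robot, y to its left, z up, the work surface at z = 0. Lengths are in m, angles in rad, forces in N, time in s.
With the tool pointing down it reaches from about 0.25 to 0.775 m from the base axis. Payload 4 kg.
Tool frame: the origin (TCP) lies at the very end of the fingers, on their centre line; the grasp point (between the pads) lies 19 mm behind it; z points along the fingers, y is the line along which they close (so a half turn about z gives the same grasp; the last joint's range is limited). The gripper opens to 85 mm and grips with 20 to 120 N. Pads are 22 mm wide; open, the fingers measure 114 mm over their backs; the gripper's body (76 mm by 85 mm) begins 54 mm behind the grasp point. The pads swing forward as they close: fully open they stand 13 mm farther back than shut.
Start: joints at [1.026, 0.087, 1.371, -0, 1.684, -0.103], TCP at [0.235, 0.497, 0.231] pointing down, gripper open.
Joint ranges: [-3.1, 3.1], [-0.76, 2.03], [0.27, 2.55], [-1.08, 4.22], [0.17, 2.65], [-2.57, 2.57]. Speed limits (rad/s): [2.79, 2.79, 3.14, 3.14, 3.14, 3.14].

## Interface

Orientations are given as a unit quaternion [w, x, y, z].
In Python, from plant import robot gives the robot as it stands.
- The arm moves only by the shell command python3 drive.py 'ROWS' [OPENING] [FORCE]. ROWS is rows parted by semicolons, their numbers by spaces, 1 to 20 of them, each of 4 numbers: dx, dy, dz in m, then a turn about the tool's z in rad; each row is the pose to reach, as a shift and turn from the pose commanded when the command began, along the tool's axes at that moment; what a row does not reach only later rows make up. A row lasts 1/10 s, in which the tool goes at most 0.05 m and 0.15 rad, less where a joint would pass 70% of its speed; a pose out of reach is approached as far as the arm can. OPENING is the opening from 0.0 (shut) to 1.0 (fully open), set as the command begins (- or left out keeps the last). The fingers move at their own pace and stop on an object; FORCE is the grip in N (left out, the last holds). Time passes only in rows, so rows that do not move let the fingers close. It prints the time, the measured TCP pose, the force, the opening and the grip force at its end.
- robot.get_obs(): the state, without advancing time (a new reading comes with each control period).
- robot.camera(name): name is "scene" or "top" or "wrist"; returns a dict with "frame" (384x512x3 uint8, red, green, blue), "fovy" (degrees; the focal length in pixels is half the picture's height over the tangent of half this angle, whatever the lens; pixels are square), "cx", "cy" (the principal point, pixels), "k1" (the pictures are not rectified: a ray, as slopes to the right and down, at radius r is drawn at 1 + k1 r^2 times it, then the intrinsics apply), "extrinsics" (4x4, takes a point from camera to world coordinates); the wrist camera has in their place "T_tool_cam" (4x4, takes a point from camera to tool coordinates, whose origin is the TCP and whose axes are the flange's). Camera axes: x right, y up, looking along -z (the intrinsics and any distortion apply to the point x, -y, -z); pixel columns grow to the right and rows downward; lengths in m; the calibration is good to about 2 mm. A picture is of the moment at which its call begins: read the wrist's pose just before it. There is no depth.
- robot.sign_off(): hands the job in; it is judged then, once.
The state is a dict: "t": time; "joints": joint angles; "qd": joint speeds; "effort": joint torques, N m; "eef_pos": TCP position; "orientation": TCP orientation; "wrist_force": force on the tool from outside, world axes, zero at the start; "wrist_torque": the same for the moment, N m; "width": opening from 0.0 (shut) to 1.0 (fully open); "gripper_force": force on a finger pad.
Only numpy, scipy, OpenCV 4.12 (cv2) and the standard library are available. Lean on these libraries where they do the work, as an engineer would, in place of code of your own. Each camera call takes 0.05 s, during which the arm holds its last target. There are 200 camera calls.

## Working session

There is one attempt and no reset: what is moved stays moved. The work goes in short steps, Python scripts to look and compute and a shell command to move; the robot and the scene stay as the last step left them, time stands still between calls to the robot, and variables do not carry over. Pictures are saved under pics/ and viewed, at most 10 in all, crops included, and the job is handed in when it is done.

```bash
ls; mkdir -p pics; python3 - <<'E'
from plant import robot
import cv2,numpy as np
np.set_printoptions(precision=4,suppress=True)
print(robot.get_obs())
ims=[]
for n in("scene","top"):
    c=robot.camera(n); cv2.imwrite(f'pics/{n}0.png',c["frame"][:,:,::-1])
    print(n,{k:v for k,v in c.items() if k!="frame"})
    np.savez(f'pics/{n}0.npz',**c)
o=robot.get_obs();c=robot.camera("wrist");np.savez('pics/wrist0.npz',**c);print({k:v for k,v in c.items() if k!="frame"})
E
```

```text
drive.py
pics
plant.py
{'t': 0.0, 'joints': array([ 1.0259,  0.088 ,  1.3723, -0.    ,  1.6836, -0.1031]), 'qd': array([-0.0019, -0.0009,  0.0014,  0.    , -0.0013,  0.0003]), 'effort': array([ -0.0005, -35.1872, -31.3268,  -0.0002,   0.0111,   0.    ]), 'eef_pos': array([0.2349, 0.4967, 0.2301]), 'orientation': array([-0.0004,  0.2191,  0.9757, -0.0011]), 'wrist_force': array([-0.3949, -0.707 , -0.0921]), 'wrist_torque': array([-0.0101,  0.0234, -0.0072]), 'gripper_force': 0.0, 'width': 1.0023594816846602}
scene {'fovy': 47.61810592228346, 'cx': 261.2972408599006, 'cy': 194.3074319453751, 'k1': -0.08692438316323443, 'extrinsics': array([[ 0.5099,  0.5307, -0.677 , -0.1797],
       [-0.8602,  0.3123, -0.4031, -0.3648],
       [-0.0025,  0.7879,  0.6158,  0.7755],
       [ 0.    ,  0.    ,  0.    ,  1.    ]])}
top {'fovy': 44.063746921854545, 'cx': 251.53213366013617, 'cy': 199.511289285713, 'k1': -0.07808389388758238, 'extrinsics': array([[-0.0131,  0.9898, -0.1418,  0.3658],
       [-0.9997, -0.0161, -0.0202,  0.0508],
       [-0.0223,  0.1414,  0.9897,  1.3981],
       [ 0.    ,  0.    ,  0.    ,  1.    ]])}
{'fovy': 69.79818370245798, 'cx': 256.2863157274902, 'cy': 191.40888253306863, 'k1': -0.032316063439939736, 'T_tool_cam': array([[-0.0007,  0.965 ,  0.2624,  0.0674],
       [ 1.    ,  0.0007, -0.    ,  0.001 ],
       [-0.0002,  0.2624, -0.965 , -0.1438],
       [ 0.    ,  0.    ,  0.    ,  1.    ]])}
```
Tool moves only by translation along tool axes and turn about tool z! So no tilt available?... The row: dx,dy,dz, turn about tool z. So the tool stays pointing down unless... Hmm. So the tool points down always. So sleeve must be slid over a 30-degree leaning spindle... with gripper held vertically? Bore 24, spindle 20, 30 degree tilt. Hmm. "a shift and turn from the pose commanded when the command began, along the tool's axes at that moment". "a pose out of reach is approached as far as the arm can." So tilt is fixed... unless grasp allows tilting: Grip with the pads, and sleeve can pivot about y (finger closing axis). Pads 22 mm wide. Gripping the sleeve across the body, closing axis horizontal; the sleeve pivots about the closing axis if lightly gripped (pad contact with cylinder is a line contact vertical... so resists pivot about closing axis? line contact along the cylinder length of pad; friction torque small-ish). Alternatively tool's orientation initially has small tilt? Orientation is (0, .219,.9757, 0) pointing down. Hmm.

View pics/scene0.png

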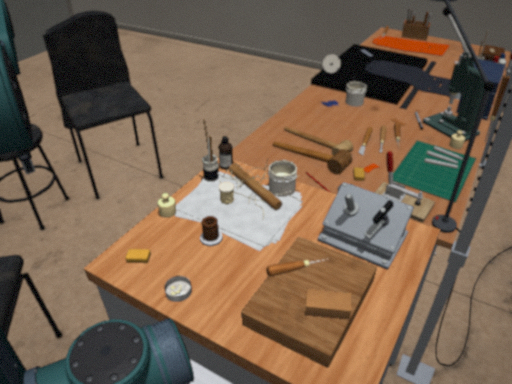

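View pics/top0.png

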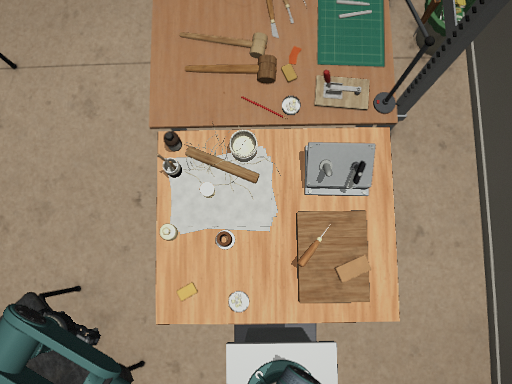

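```bash
cat > h.py <<'E'
import numpy as np,cv2
from scipy.spatial.transform import Rotation as R
np.set_printoptions(precision=4,suppress=True)
def toolT(o):
    T=np.eye(4);q=o["orientation"];T[:3,:3]=R.from_quat([q[1],q[2],q[3],q[0]]).as_matrix();T[:3,3]=o["eef_pos"];return T
def K(c):
    f=192/np.tan(np.radians(float(c["fovy"]))/2);return np.array([[f,0,c["cx"]],[0,f,c["cy"]],[0,0,1.]]),np.array([float(c["k1"]),0,0,0])
def ray(c,uv,T=None):
    T=c["extrinsics"] if T is None else T
    k,d=K(c);p=cv2.undistortPoints(np.array([[uv]],float),k,d)[0,0]
    v=T[:3,:3]@np.array([p[0],-p[1],-1]);return T[:3,3],v/np.linalg.norm(v)
def onz(r,z): return r[0]+r[1]*(z-r[0][2])/r[1][2]
def tri(rs):
    A=[np.eye(3)-np.outer(v,v) for _,v in rs];b=[a@o for a,(o,_) in zip(A,rs)]
    x=np.linalg.solve(sum(A),sum(b));return x,[np.linalg.norm(a@(x-o)) for a,(o,_) in zip(A,rs)]
def proj(c,P,T=None):
    T=c["extrinsics"] if T is None else T
    p=np.linalg.inv(T)@np.append(P,1);p=p[:3]*[1,-1,-1];k,d=K(c)
    return cv2.projectPoints(p[None],np.zeros(3),np.zeros(3),k,d)[0][0,0]
E
python3 - <<'E'
from h import *
s=cv2.imread('pics/scene0.png');t=cv2.imread('pics/top0.png')
def cr(i,x,y,w,h,k): return cv2.resize(i[y:y+h,x:x+w],None,fx=k,fy=k,interpolation=cv2.INTER_CUBIC)
a=cr(s,310,175,105,95,3.8)[:360,:399];b=cr(t,295,135,90,70,4)
c=cr(s,150,170,100,80,4);d=cr(t,150,170,100,80,4)
o=np.zeros((600,800,3),np.uint8)
o[:a.shape[0],:a.shape[1]]=a;o[:280,400:760]=b;
c=cr(s,150,180,95,65,3);d=cr(t,150,170,100,80,3)
o[370:370+195,:285]=c;o[300:540,400:700]=d
cv2.imwrite('pics/crop1.png',o)
E
```

View pics/crop1.png

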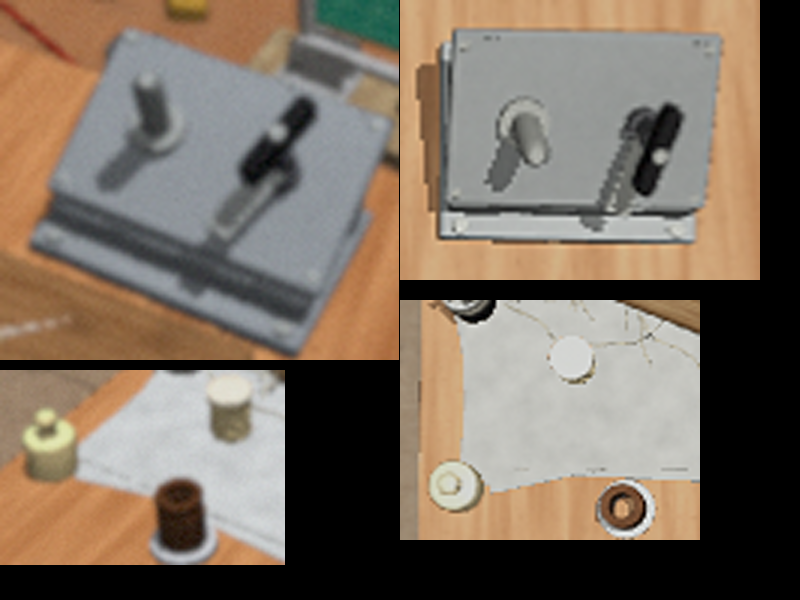

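```bash
python3 - <<'E'
from h import *
s=dict(np.load('pics/scene0.npz'));t=dict(np.load('pics/top0.npz'))
S=lambda x,y:ray(s,(x/3.8+310,y/3.8+175)); T=lambda x,y:ray(t,((x-400)/4+295,y/4+135))
print('tip',tri([S(148,78),T(538,158)]))
print('knob',tri([S(278,132),T(660,156)]))
print('deck TL',tri([S(128,30),T(453,30)]),'TR',tri([S(391,122),T(721,36)]),'BL',tri([S(50,185),T(441,203)]))
print('BR',tri([S(318,290),T(705,208)]))
print('deck via planes',[onz(T(*p),z) for p,z in [((453,30),.1075),((721,36),.1075),((447,205),.0425),((703,210),.0425)]])
print('sleeve top',tri([ray(s,(210.7,219.3)),ray(t,(225.7,239))]))
for n,c,m in(('s',s,lambda h:0),('t',t,0)):
  f=c['frame'];hsv=cv2.cvtColor(f,cv2.COLOR_RGB2HSV)
print('spool',onz(ray(t,(150+172/3,170+58/3)),.056),'weight',onz(ray(t,(150+50/3,170+185/3)),.062))
o=dict(eef_pos=[.2349,.4967,.2301],orientation=[-0.0004,0.2191,0.9757,-0.0011]);print(toolT(o))
E
```

```text
tip (array([ 0.609 , -0.1334,  0.1488]), [np.float64(0.0001380106580564686), np.float64(0.00013801065805643567)])
knob (array([ 0.6109, -0.2173,  0.1397]), [np.float64(0.00026462896118596306), np.float64(0.00026462896118600014)])
deck TL (array([ 0.7106, -0.0843,  0.1023]), [np.float64(0.00034336778290232144), np.float64(0.0003433677829021959)]) TR (array([ 0.7021, -0.2706,  0.1048]), [np.float64(0.001066923004613897), np.float64(0.0010669230046137566)]) BL (array([ 0.5986, -0.0795,  0.044 ]), [np.float64(0.002394815506939829), np.float64(0.002394815506939745)])
BR (array([ 0.5897, -0.2668,  0.0493]), [np.float64(0.0002767870690847346), np.float64(0.0002767870690848331)])
deck via planes [array([ 0.709 , -0.0835,  0.1075]), array([ 0.7018, -0.2709,  0.1075]), array([ 0.5961, -0.0818,  0.0425]), array([ 0.5894, -0.2672,  0.0425])]
sleeve top (array([0.4453, 0.1517, 0.072 ]), [np.float64(8.746004794603545e-05), np.float64(8.746004794601152e-05)])
spool [0.5896 0.205  0.056 ] weight [0.4689 0.3202 0.062 ]
[[-0.904   0.4276 -0.0013  0.2349]
 [ 0.4276  0.904  -0.002   0.4967]
 [ 0.0003 -0.0023 -1.      0.2301]
 [ 0.      0.      0.      1.    ]]
```

```bash
T="-.315 -.233 0 -.4"; python3 drive.py '-.315 -.233 0 -.4;-.315 -.233 0 -.4;-.315 -.233 0 -.4;-.315 -.233 0 -.4;-.315 -.233 0 -.4;-.315 -.233 0 -.4;-.315 -.233 0 -.4;-.315 -.233 0 -.4;-.315 -.233 0 -.4;-.315 -.233 0 -.4;-.315 -.233 0 -.4' 1.0
cat > snap.py <<'E'
import sys
from h import *
from plant import robot
o=robot.get_obs();c=robot.camera("wrist");n=sys.argv[1]
W=toolT(o)@c["T_tool_cam"]
cv2.imwrite(f'pics/{n}.png',c["frame"][:,:,::-1]);np.savez(f'pics/{n}.npz',W=W,tool=toolT(o),**c)
print(o["t"],o["joints"],toolT(o)[:3],o["wrist_force"])
E
python3 snap.py w1
```

```text
t: 1.25
eef_pos: [0.4198, 0.1527, 0.2311]
orientation: [-0.0, 0.02, 1.0, 0.0]
wrist_force: [-0.1, 0.0, 0.1]
width: 0.998
gripper_force: 0.0
1.25 [ 0.2212 -0.1452  1.5975  0.0007  1.6897 -1.3087] [[-0.9992  0.0408 -0.0006  0.4198]
 [ 0.0408  0.9992  0.0006  0.1527]
 [ 0.0006  0.0006 -1.      0.2311]] [-0.0772  0.0381  0.1104]
```

View pics/w1.png

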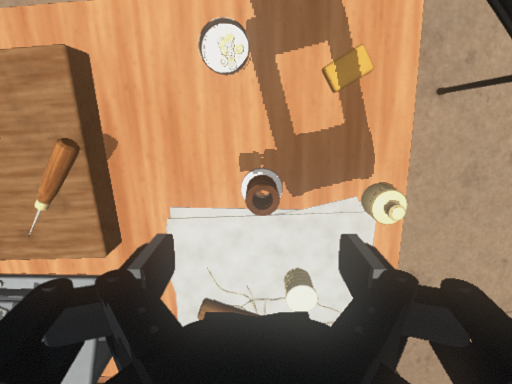

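```bash
python3 - <<'E'
from h import *
s=dict(np.load('pics/scene0.npz'));t=dict(np.load('pics/top0.npz'));w=dict(np.load('pics/w1.npz'))
f=w['frame'][165:225,235:295];g=f.astype(int)
hsv=cv2.cvtColor(f,cv2.COLOR_RGB2HSV)
dark=((hsv[...,2]<110)&(hsv[...,0]<25)).astype(np.uint8)
fl=((hsv[...,1]<50)&(hsv[...,2]>150)).astype(np.uint8)
for m in(dark,fl):
  for q in cv2.findContours(m,0,2)[0]:
    if cv2.contourArea(q)>30: print(cv2.boundingRect(q),cv2.contourArea(q),cv2.minEnclosingCircle(q))
cv2.imwrite('pics/c2.png',cv2.resize(f[:,:,::-1],None,fx=9,fy=9,interpolation=cv2.INTER_NEAREST))
print(proj(w,[.445,.152,.06],w['W']),proj(w,[.445,.152,0],w['W']))
E
```

```text
(17, 28, 21, 17) 231.0 ((27.130434036254883, 34.434783935546875), 10.450270652770996)
(12, 10, 31, 18) 232.5 ((26.928571701049805, 24.35714340209961), 15.16080379486084)
(0, 43, 60, 17) 750.5 ((29.5, 51.0), 30.565603256225586)
(6, 4, 41, 31) 286.5 ((26.174419403076172, 23.05813980102539), 20.43231964111328)
[255.4254 196.6766] [255.5143 184.6801]
```

View pics/c2.png

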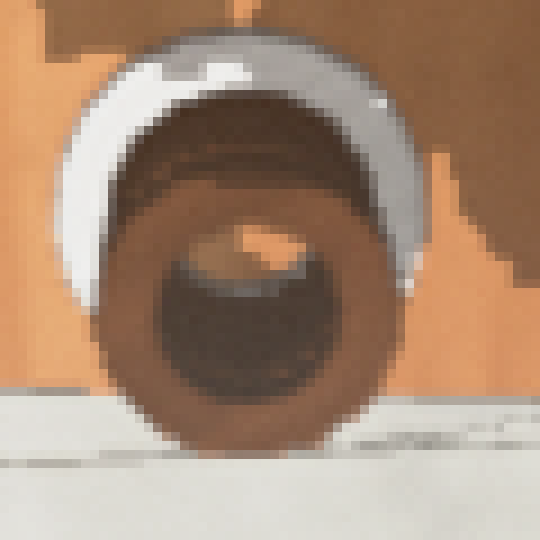

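```bash
python3 - <<'E'
from h import *
s=dict(np.load('pics/scene0.npz'));t=dict(np.load('pics/top0.npz'));w=dict(np.load('pics/w1.npz'))
r=ray(w,(262.3,199.7),w['W'])
print(onz(r,.06),onz(ray(w,(261.2,188.6),w['W']),.008),tri([r,ray(s,(210.7,219.3))]),tri([r,ray(t,(225.7,239))]),tri([r,ray(s,(210.7,219.3)),ray(t,(225.7,239))]))
E
```

```text
[0.4491 0.1601 0.06  ] [0.4489 0.1597 0.008 ] (array([0.4498, 0.1585, 0.0643]), [np.float64(0.002409503133904624), np.float64(0.0024095031339046924)]) (array([0.4469, 0.1562, 0.0636]), [np.float64(0.003993921058583128), np.float64(0.003993921058583173)]) (array([0.4467, 0.1554, 0.0684]), [np.float64(0.00460728111608527), np.float64(0.0018470946318113277), np.float64(0.0036183105354301894)])
```

```bash
python3 drive.py '-.009 .007 .04 0;-.009 .007 .07 0;-.009 .007 .07 0;-.009 .007 .07 0' ; python3 snap.py w2; python3 - <<'E'
from h import *
s=dict(np.load('pics/scene0.npz'));t=dict(np.load('pics/top0.npz'));w=dict(np.load('pics/w2.npz'))
print(onz(ray(s,(210.7,219.3)),.06),onz(ray(t,(225.7,239)),.06))
P=np.array([.449,.16,.06]);u=proj(w,P,w['W']).astype(int);x,y=u-45;x=int(x);y=int(y);print(x,y)
f=w['frame'][y:y+90,x:x+90]
a=cv2.resize(f[:,:,::-1],None,fx=6,fy=6,interpolation=cv2.INTER_NEAREST)
b=cv2.resize(t['frame'][220:260,205:245][:,:,::-1],None,fx=6,fy=6,interpolation=cv2.INTER_NEAREST)
c=cv2.resize(s['frame'][205:250,190:230][:,:,::-1],None,fx=6,fy=6,interpolation=cv2.INTER_NEAREST)
o=np.zeros((540,790,3),np.uint8);o[:,:540]=a;o[:240,545:785]=b;o[250:520,545:785]=c;cv2.imwrite('pics/c3.png',o)
E
```

```text
t: 1.7
eef_pos: [0.429, 0.1596, 0.1615]
orientation: [-0.0, 0.02, 1.0, -0.0]
wrist_force: [0.4, -0.5, 1.2]
width: 1.003
gripper_force: 0.0
1.7 [ 0.2322 -0.0952  1.6911  0.0002  1.5464 -1.2993] [[-0.9992  0.0393 -0.0008  0.429 ]
 [ 0.0393  0.9992 -0.      0.1596]
 [ 0.0008 -0.     -1.      0.1615]] [ 0.4143 -0.4858  1.1738]
[0.4559 0.1606 0.06  ] [0.4461 0.1526 0.06  ]
211 167
```

View pics/c3.png

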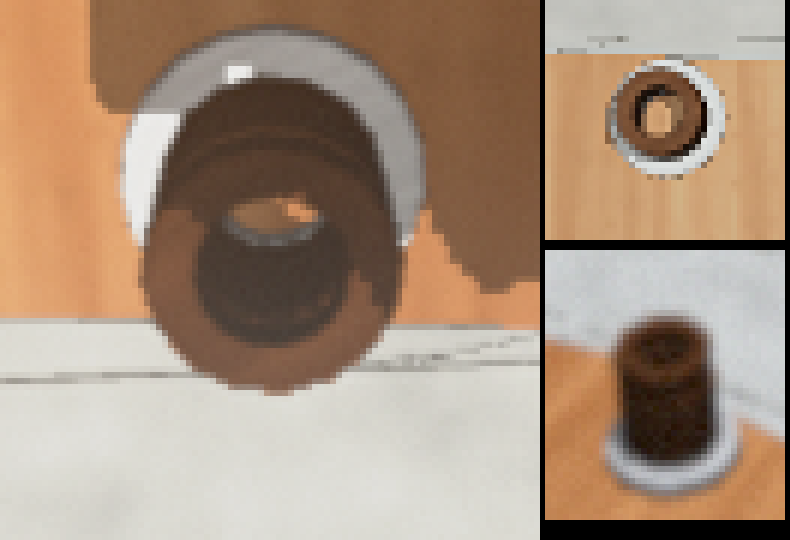

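```bash
python3 - <<'E'
from h import *
s=dict(np.load('pics/scene0.npz'));t=dict(np.load('pics/top0.npz'));w=dict(np.load('pics/w2.npz'));w1=dict(np.load('pics/w1.npz'))
r=ray(w,(255.8,211.7),w['W']);r1=ray(w1,(262.3,199.7),w1['W'])
print(onz(r,.06),onz(ray(w,(255.9,195.3),w['W']),.008),tri([r,r1]))
for n,c,b in(('s',s,(190,205,230,250)),('t',t,(205,220,245,260))):
  f=c['frame'][b[1]:b[3],b[0]:b[2]];h=cv2.cvtColor(f,cv2.COLOR_RGB2HSV)
  m=((h[...,2]<130)).astype(np.uint8)
  q=max(cv2.findContours(m,0,2)[0],key=cv2.contourArea);print(n,cv2.boundingRect(q),[x+np.array(b[:2]) for x in cv2.minEnclosingCircle(q)[:1]])
u=(605-545)/6
rs=ray(s,(190+(665-545)/6-.5,205+(347-250)/6-.5));rt=ray(t,(223.8,237.8))
print(onz(rs,.06),onz(rt,.06),tri([r,rs]),tri([r,rt]))
E
```

```text
[0.4486 0.1597 0.06  ] [0.4474 0.1598 0.008 ] (array([0.4504, 0.1599, 0.0553]), [np.float64(0.0002852132693328361), np.float64(0.0002852132693327028)])
s (11, 11, 18, 25) [array([210.    , 228.3125])]
t (11, 11, 16, 16) [array([223.2791, 239.186 ])]
[0.4502 0.1602 0.06  ] [0.4495 0.1579 0.06  ] (array([0.4486, 0.1594, 0.0612]), [np.float64(0.0005079984404310189), np.float64(0.0005079984404310564)]) (array([0.45  , 0.159 , 0.0551]), [np.float64(0.0006897248707010379), np.float64(0.0006897248707009727)])
```

```bash
python3 drive.py '-.0195 .001 .04 0;-.0195 .001 .08 0;-.0195 .001 .12 0;-.0195 .001 .1495 0;-.0195 .001 .1495 0;-.0195 .001 .1495 0' && python3 drive.py '0 0 0 0;0 0 0 0;0 0 0 0;0 0 0 0;0 0 0 0;0 0 0 0;0 0 0 0;0 0 0 0' 0 25
```

```text
t: 2.35
eef_pos: [0.4507, 0.1593, 0.0139]
orientation: [0.001, 0.021, 1.0, 0.0]
wrist_force: [0.4, 0.2, 0.9]
width: 0.998
gripper_force: 0.0
t: 3.15
eef_pos: [0.4505, 0.1589, 0.0138]
orientation: [0.002, 0.021, 1.0, 0.0]
wrist_force: [-0.4, -1.3, 6.9]
width: 0.489
gripper_force: 25.3
```

```bash
python3 drive.py '0 0 -.04 0;0 0 -.09 0;0 0 -.14 0;0 -.03 -.18 0;-.03 -.06 -.22 0;-.06 -.1 -.25 0;-.08 -.14 -.256 0;-.1 -.18 -.256 0;-.12 -.22 -.256 0;-.14 -.26 -.256 0;-.16 -.3 -.256 0;-.173 -.327 -.256 0;-.173 -.327 -.256 0;-.173 -.327 -.256 0' && python3 snap.py w3
```

```text
t: 4.55
eef_pos: [0.608, -0.1756, 0.2666]
orientation: [-0.001, 0.021, 1.0, 0.001]
wrist_force: [-0.4, 1.3, -1.8]
width: 0.49
gripper_force: 26.4
4.55 [-0.3711  0.2736  1.0856  0.0007  1.7849 -1.8988] [[-0.9991  0.043  -0.002   0.608 ]
 [ 0.043   0.9991  0.0015 -0.1756]
 [ 0.0021  0.0015 -1.      0.2666]] [-0.3568  1.282  -1.7851]
```

View pics/w3.png

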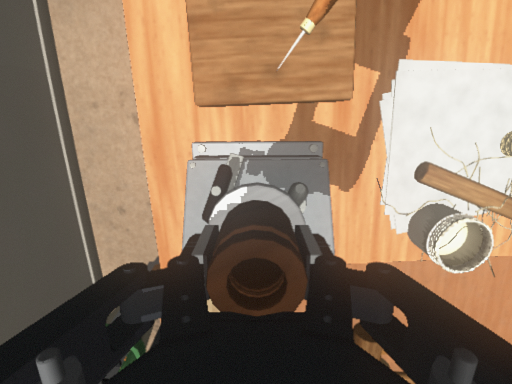

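```bash
python3 drive.py '-.03 .03 0 0;-.05 .06 0 0;-.05 .06 0 0;-.05 .06 0 0;-.05 .06 0 0' && python3 snap.py w4; python3 - <<'E'
from h import *
a=dict(np.load('pics/w3.npz'))['frame'];w=dict(np.load('pics/w4.npz'));b=w['frame']
print(proj(w,[.611,-.132,.146],w['W']))
x=int(proj(w,[.60,-.18,.11],w['W'])[0]);y=int(proj(w,[.60,-.18,.11],w['W'])[1]);print(x,y)
A=cv2.resize(a[135:235,180:340],None,fx=4.9,fy=2.9,interpolation=cv2.INTER_CUBIC) if 0 else cv2.resize(a[155:235,190:340],None,fx=4,fy=4,interpolation=cv2.INTER_CUBIC)
B=cv2.resize(b[y-35:y+35,x-75:x+75],None,fx=4,fy=4,interpolation=cv2.INTER_CUBIC)
cv2.imwrite('pics/c4.png',np.vstack([A,B])[:,:,::-1])
E
```

```text
t: 5.1
eef_pos: [0.6602, -0.117, 0.2683]
orientation: [0.0, 0.021, 1.0, -0.0]
wrist_force: [0.1, 0.4, -1.4]
width: 0.484
gripper_force: 26.4
5.1 [-0.2597  0.3609  0.9709 -0.0004  1.8095 -1.7894] [[-0.9992  0.0411  0.0001  0.6602]
 [ 0.0411  0.9992 -0.0004 -0.117 ]
 [-0.0002 -0.0004 -1.      0.2683]] [ 0.0594  0.3889 -1.4119]
[237.0193 136.6426]
194 125
```

View pics/c4.png

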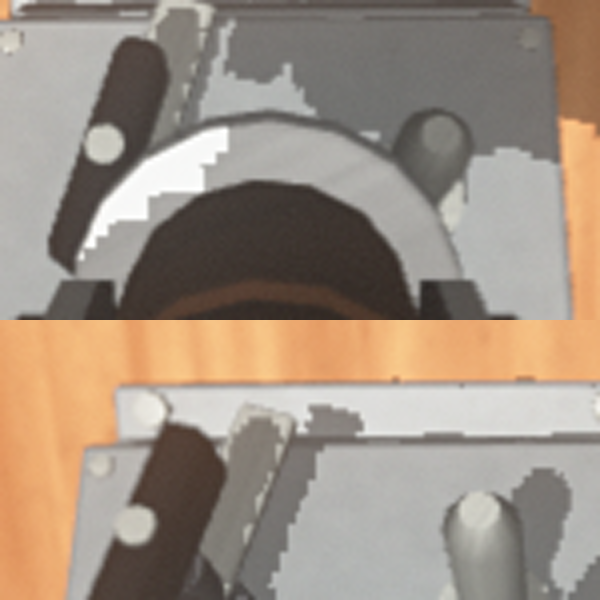

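```bash
python3 - <<'E'
from h import *
a=dict(np.load('pics/w3.npz'));b=dict(np.load('pics/w4.npz'))
r=[ray(a,(300.4,187.9),a['W']),ray(b,(238.9,136.9),b['W'])]
print('tip',tri(r),[onz(x,.1443) for x in r])
k=[ray(a,(215.6,190.6),a['W']),ray(b,(152.4,140.9),b['W'])]
print('knob',tri(k))
print([ (tri(k)[0]-tri(r)[0])])
E
```

```text
tip (array([ 0.6114, -0.1303,  0.1452]), [np.float64(2.169229051576519e-05), np.float64(2.1692290515828938e-05)]) [array([ 0.6116, -0.1302,  0.1443]), array([ 0.6114, -0.1303,  0.1443])]
knob (array([ 0.6118, -0.2158,  0.1399]), [np.float64(2.0096214200593923e-05), np.float64(2.0096214200615255e-05)])
[array([ 0.0004, -0.0855, -0.0053])]
```

```bash
python3 drive.py '.04 -.0155 .02 0;.0616 -.0155 .06 0;.0616 -.0155 .0983 0;.0616 -.0155 .0983 0;.0616 -.0155 .0983 0;.0616 -.0155 .0983 0'; python3 drive.py '0 0 .004 0;0 0 .008 0;.003 0 .012 0;.006 0 .015 0;.009 0 .018 0;.012 0 .021 0;.015 0 .024 0;.015 0 .024 0;.015 0 .024 0'; python3 snap.py w5
```

```text
t: 5.75
eef_pos: [0.6003, -0.1311, 0.173]
orientation: [0.003, 0.021, 1.0, -0.001]
wrist_force: [0.1, -0.1, -1.7]
width: 0.49
gripper_force: 26.4
t: 6.65
eef_pos: [0.5863, -0.1292, 0.15]
orientation: [0.005, 0.02, 1.0, -0.0]
wrist_force: [0.3, 2.3, 8.2]
width: 0.484
gripper_force: 24.2
6.65 [-0.3126  0.2204  1.3811  0.0023  1.5309 -1.8427] [[-0.9991  0.0407  0.0094  0.5863]
 [ 0.0407  0.9992 -0.0007 -0.1292]
 [-0.0094 -0.0003 -1.      0.15  ]] [0.2957 2.2655 8.2498]
```

```bash
python3 - <<'E'
from h import *
from plant import robot
w=dict(np.load('pics/w5.npz'));w4=dict(np.load('pics/w4.npz'))
c=robot.camera("scene");np.savez('pics/s5.npz',**c)
tc=w['tool'][:3,3];P=tc+[-.002,0,.022]
for th in(0,20,30,40):
  t=np.radians(th);n=np.array([-np.sin(t),.04*np.sin(t),np.cos(t)])
  print(th,'top',proj(w,P+.024*n,w['W']),proj(c,P+.024*n),'bot',proj(w,P-.036*n,w['W']),proj(c,P-.036*n))
u=proj(c,P).astype(int)
A=cv2.resize(c['frame'][u[1]-40:u[1]+40,u[0]-50:u[0]+50],None,fx=5,fy=5,interpolation=cv2.INTER_CUBIC)
B=w['frame'][100:340,130:390]
o=np.zeros((600,800,3),np.uint8);o[:400,:500]=A;o[:240,530:790]=B
o[260:500,530:790]=w4['frame'][100:340,130:390]
print(u);cv2.imwrite('pics/c5.png',o[:,:,::-1])
E
```

```text
0 top [253.0062 283.3104] [345.5956 184.2619] bot [254.1072 225.6534] [342.5821 205.0128]
20 top [252.9461 263.5416] [343.9963 186.639 ] bot [254.1548 245.4459] [344.8923 201.4743]
30 top [252.9498 252.9521] [343.1962 188.1396] bot [254.1574 255.7849] [346.0308 199.3065]
40 top [252.9759 242.5895] [342.4304 189.787 ] bot [254.1456 266.2612] [347.1162 196.9531]
[344 192]
```

View pics/c5.png

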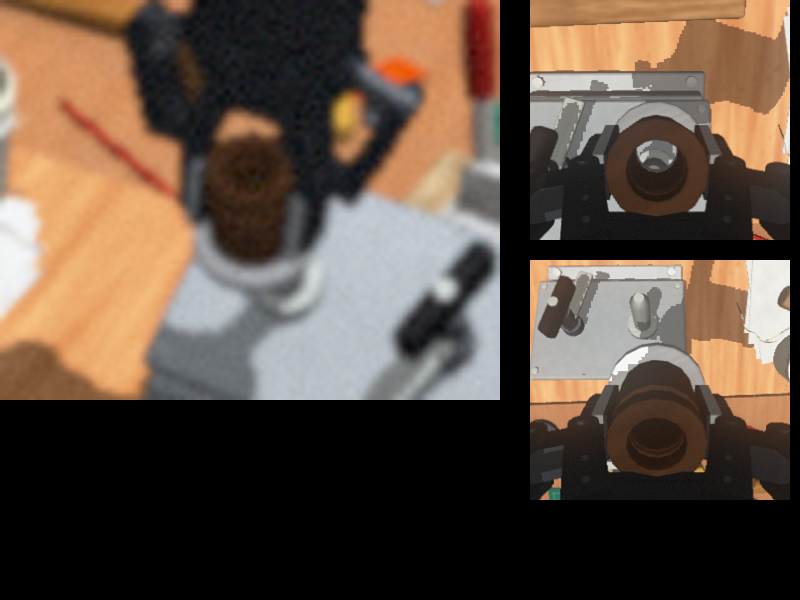

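```bash
python3 drive.py '.002 0 .003 0;.004 0 .005 0;.004 0 .005 0;.004 0 .005 0'; python3 drive.py '.006 0 -.012 0;.009 0 -.022 0;.009 0 -.022 0;.009 0 -.022 0'; python3 snap.py w6; python3 - <<'E'
from h import *
w=dict(np.load('pics/w6.npz'))
tc=w['tool'][:3,3];P=tc+[-.002,0,.022]
for th in(20,30,40):
  t=np.radians(th);n=np.array([-np.sin(t),.04*np.sin(t),np.cos(t)])
  print(th,'top',proj(w,P+.024*n,w['W']),'bot',proj(w,P-.036*n,w['W']))
cv2.imwrite('pics/c6.png',cv2.resize(w['frame'][150:350,150:370],None,fx=2.7,fy=2.7,interpolation=cv2.INTER_CUBIC)[:,:,::-1])
E
```

```text
t: 7.15
eef_pos: [0.582, -0.1289, 0.1446]
orientation: [0.004, 0.02, 1.0, -0.0]
wrist_force: [0.4, 2.8, 7.9]
width: 0.479
gripper_force: 24.3
t: 7.55
eef_pos: [0.5705, -0.1293, 0.1627]
orientation: [0.0, 0.021, 1.0, -0.0]
wrist_force: [0.4, 0.5, -2.1]
width: 0.484
gripper_force: 25.9
7.55 [-0.3197  0.1869  1.3951  0.      1.5592 -1.8485] [[-0.9991  0.042   0.0003  0.5705]
 [ 0.042   0.9991 -0.0001 -0.1293]
 [-0.0003 -0.0001 -1.      0.1627]] [ 0.3625  0.4995 -2.0938]
20 top [252.9315 262.5574] bot [254.1703 245.6952]
30 top [252.924  251.9653] bot [254.1846 256.0454]
40 top [252.94 241.63] bot [254.1841 266.5248]
```

View pics/c6.png

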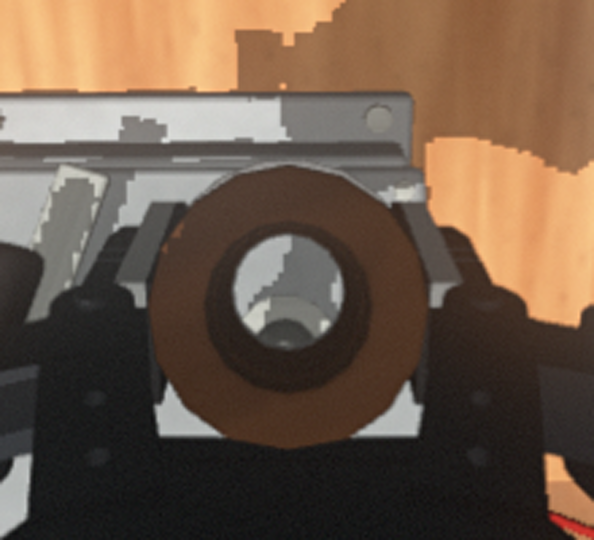

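```bash
python3 - <<'E'
from h import *
w=dict(np.load('pics/w6.npz'));W=w['W'];ax=-W[:3,2]
def at(uv,d):
    o,v=ray(w,uv,W);return o+v*d/(v@ax)
tc=w['tool'][:3,3];tip=np.array([.6115,-.1303,.1447]);n=np.array([-.4996,.021,.866])
for db in(.165,.172,.179):
    B=at((257.4,258.5),db);T=at((257.0,263.7),db-.06);d=T-B
    print(db,'B-tcp',B-tc,'axis',d,np.linalg.norm(d))
    for s in(.005,-.005):
      g=tip+s*n-B;print('  delta to tip+',s,g,'tool',w['tool'][:3,:3].T@g)
E
```

```text
0.165 B-tcp [ 0.0154  0.0013 -0.0048] axis [-0.028   0.0008  0.0546] 0.06132187133011488
  delta to tip+ 0.005 [ 0.0232 -0.0022 -0.0088] tool [-0.0232 -0.0012  0.0088]
  delta to tip+ -0.005 [ 0.0282 -0.0024 -0.0175] tool [-0.0282 -0.0012  0.0175]
0.172 B-tcp [ 0.0189  0.0012 -0.0111] axis [-0.0278  0.0008  0.0546] 0.06129460666968459
  delta to tip+ 0.005 [ 0.0197 -0.0021 -0.0025] tool [-0.0197 -0.0013  0.0025]
  delta to tip+ -0.005 [ 0.0247 -0.0023 -0.0111] tool [-0.0247 -0.0013  0.0112]
0.179 B-tcp [ 0.0223  0.001  -0.0174] axis [-0.0277  0.0008  0.0546] 0.061267620640443395
  delta to tip+ 0.005 [ 0.0162 -0.002   0.0038] tool [-0.0163 -0.0013 -0.0038]
  delta to tip+ -0.005 [ 0.0212 -0.0022 -0.0048] tool [-0.0213 -0.0013  0.0048]
```

```bash
python3 drive.py '-.018 -.0012 -.0027 0;-.018 -.0012 -.0027 0;-.021 -.0012 .0025 0;-.024 -.0012 .0077 0;-.027 -.0012 .0129 0;-.03 -.0012 .0181 0;-.033 -.0012 .0233 0;-.033 -.0012 .0233 0;-.033 -.0012 .0233 0'
```

```text
t: 8.5
eef_pos: [0.6034, -0.1317, 0.139]
orientation: [-0.0, 0.021, 1.0, 0.0]
wrist_force: [0.8, -0.0, -0.7]
width: 0.483
gripper_force: 25.8
```

```bash
python3 drive.py '-.003 0 .0052 0;-.006 0 .0104 0;-.009 0 .0156 0;-.0125 0 .0217 0;-.0125 0 .0217 0;-.0125 0 .0217 0'; python3 drive.py '-.003 0 .0052 0;-.006 0 .0104 0;-.009 0 .0156 0;-.0105 0 .0182 0;-.0105 0 .0182 0;-.0105 0 .0182 0';  python3 - <<'E'
from plant import robot
print(robot.get_obs()['wrist_torque'])
E
```

```text
t: 9.1
eef_pos: [0.6159, -0.1321, 0.117]
orientation: [-0.0, 0.021, 1.0, 0.0]
wrist_force: [0.0, -0.7, -1.4]
width: 0.481
gripper_force: 25.8
t: 9.7
eef_pos: [0.6262, -0.1326, 0.0987]
orientation: [-0.001, 0.021, 1.0, 0.0]
wrist_force: [-0.6, -0.5, -3.4]
width: 0.482
gripper_force: 25.7
[-0.06910991  0.11926653  0.01766377]
```

```bash
python3 drive.py '-.0015 0 .0026 0;-.003 0 .0052 0;-.003 0 .0052 0;-.003 0 .0052 0';python3 drive.py '-.001 0 .0018 0;-.002 0 .0035 0;-.002 0 .0035 0;-.002 0 .0035 0'
```

```text
t: 10.1
eef_pos: [0.6289, -0.1328, 0.0936]
orientation: [-0.001, 0.021, 1.0, 0.0]
wrist_force: [-4.1, -0.0, -2.5]
width: 0.486
gripper_force: 25.7
t: 10.5
eef_pos: [0.6297, -0.1328, 0.0918]
orientation: [-0.002, 0.021, 1.0, 0.0]
wrist_force: [-10.4, 0.2, 5.0]
width: 0.482
gripper_force: 26.3
```

```bash
python3 drive.py '.001 0 .002 0;.001 0 .004 0;.001 0 .005 0;.001 0 .005 0'; python3 drive.py '0 0 .002 0;0 0 .003 0;0 0 .003 0'; python3 snap.py w7
```

```text
t: 10.9
eef_pos: [0.6297, -0.1329, 0.0915]
orientation: [0.0, 0.021, 1.0, -0.0]
wrist_force: [-15.4, 1.1, 16.9]
width: 0.48
gripper_force: 27.3
t: 11.2
eef_pos: [0.6298, -0.1328, 0.0894]
orientation: [0.001, 0.021, 1.0, -0.001]
wrist_force: [-16.5, 2.9, 19.1]
width: 0.481
gripper_force: 23.0
11.2 [-0.2956  0.3558  1.3339 -0.0007  1.4505 -1.8251] [[-0.9992  0.0412  0.0011  0.6298]
 [ 0.0412  0.9992 -0.0011 -0.1328]
 [-0.0012 -0.001  -1.      0.0894]] [-16.4867   2.8696  19.0698]
```

```bash
python3 drive.py '0 0 0 0;0 0 0 0;0 0 0 0;0 0 0 0;0 0 0 0;0 0 0 0' 0.7; python3 drive.py '0 0 -.02 0;0 0 -.06 0;0 0 -.1 0;.02 0 -.14 0;.02 0 -.14 0;.02 0 -.14 0;.02 0 -.14 0' ; python3 snap.py w8; python3 - <<'E'
from h import *
from plant import robot
w=dict(np.load('pics/w8.npz'));c=robot.camera('scene');t=robot.camera('top');np.savez('pics/s8.npz',**c);np.savez('pics/t8.npz',**t)
tip=np.array([.6115,-.1303,.1447]);n=np.array([-.4996,.021,.866]);O=tip-.07*n
x=np.array([.8652,-.0364,.5]);y=np.array([.042,.999,0])
for nm,cam,W in(('w',w,w['W']),('s',c,c['extrinsics']),('t',t,t['extrinsics'])):
  f=cam['frame'];hsv=cv2.cvtColor(f,cv2.COLOR_RGB2HSV)
  ang=np.linspace(0,6.283,60)
  def poly(z,r): return np.array([proj(cam,O+z*n+r*(np.cos(a)*x+np.sin(a)*y),W) for a in ang])
  for dz in (0,.004,.01):
    m=np.zeros(f.shape[:2],np.uint8)
    P=np.vstack([poly(dz+.008,.021),poly(dz+.06,.021)]);cv2.fillPoly(m,[cv2.convexHull(P.astype(np.float32)).astype(int)],1)
    F=np.vstack([poly(dz,.029),poly(dz+.008,.029)]);mf=np.zeros_like(m);cv2.fillPoly(mf,[cv2.convexHull(F.astype(np.float32)).astype(int)],1);mf=mf*(1-m)
    br=((hsv[...,1]>70)&(hsv[...,2]<150)).astype(np.uint8)
    b0=P.min(0).astype(int)-12;b1=P.max(0).astype(int)+12;bx=br.copy();bx[:]=0;bx[b0[1]:b1[1],b0[0]:b1[0]]=br[b0[1]:b1[1],b0[0]:b1[0]]
    print(nm,dz,'IoU body',(bx&m).sum()/(bx|m).sum(),'cent body pred',np.argwhere(m).mean(0)[::-1],'obs',np.argwhere(bx).mean(0)[::-1],'topc',proj(cam,O+(.06+dz)*n,W))
E
```

```text
t: 11.85
eef_pos: [0.6305, -0.1328, 0.0822]
orientation: [-0.0, 0.021, 1.0, 0.0]
wrist_force: [0.5, 0.0, -0.3]
width: 0.702
gripper_force: 0.0
t: 12.55
eef_pos: [0.61, -0.1318, 0.2208]
orientation: [-0.001, 0.021, 1.0, 0.0]
wrist_force: [-0.3, 0.4, -0.6]
width: 0.698
gripper_force: 0.0
12.55 [-0.3037  0.2573  1.1956  0.0002  1.6914 -1.8327] [[-0.9991  0.0418 -0.0026  0.61  ]
 [ 0.0418  0.9991  0.001  -0.1318]
 [ 0.0026  0.0009 -1.      0.2208]] [-0.2548  0.4476 -0.5721]
w 0 IoU body 0.5706705258080077 cent body pred [255.987  206.5321] obs [256.3415 206.339 ] topc [256.5604 203.9771]
w 0.004 IoU body 0.5499767549976755 cent body pred [256.073  205.7913] obs [256.3415 206.339 ] topc [256.5687 202.9809]
w 0.01 IoU body 0.528125 cent body pred [255.992  204.2741] obs [256.3415 206.339 ] topc [256.5816 201.4238]
s 0 IoU body 0.4328018223234624 cent body pred [348.8582 201.3839] obs [349.8591 200.4591] topc [348.2683 197.7116]
s 0.004 IoU body 0.4328018223234624 cent body pred [348.5526 200.8875] obs [349.8591 200.4591] topc [348.0971 197.0052]
s 0.01 IoU body 0.42410714285714285 cent body pred [348.378  199.7368] obs [349.8591 200.4591] topc [347.838  195.9367]
t 0 IoU body 0.14499252615844543 cent body pred [326.2081 169.2987] obs [330.9872 162.5962] topc [327.7161 172.688 ]
t 0.004 IoU body 0.14678899082568808 cent body pred [326.3344 169.9298] obs [330.7761 163.184 ] topc [327.8873 173.1621]
t 0.01 IoU body 0.1375186846038864 cent body pred [326.4984 170.4039] obs [330.6388 163.3744] topc [328.146  173.8785]
```

```bash
python3 drive.py '.005 -.05 0 0;.0162 -.1 0 0;.0162 -.1164 0 0;.0162 -.1164 0 0;.0162 -.1164 0 0;.0162 -.1164 0 0;.0162 -.1164 0 0;.0162 -.1164 0 0;.0162 -.1164 .04 0;.0162 -.1164 .08 0;.0162 -.1164 .1088 0;.0162 -.1164 .1088 0;.0162 -.1164 .1088 0' 0; python3 snap.py w9
```

```text
t: 14.0
eef_pos: [0.5896, -0.2471, 0.1141]
orientation: [-0.0, 0.021, 1.0, 0.0]
wrist_force: [-0.3, 0.8, 0.3]
width: 0.001
gripper_force: 0.0
14.0 [-0.4856  0.3317  1.3149  0.0001  1.4954 -2.0153] [[-0.9992  0.0411 -0.0003  0.5896]
 [ 0.0411  0.9992  0.0003 -0.2471]
 [ 0.0003  0.0003 -1.      0.1141]] [-0.3218  0.8289  0.3132]
```

```bash
python3 drive.py '0 .009 0 0;0 .018 0 0;.0025 .0225 0 0;.0045 .027 0 0;.005 .032 0 0;.005 .0375 0 0;.005 .0375 0 0'; python3 drive.py '-.0015 .005 0 0;-.0034 .010 0 0;-.0065 .014 0 0;-.0094 .0175 0 0;-.0094 .0175 0 0;-.0094 .0175 0 0'
```

```text
t: 14.75
eef_pos: [0.5864, -0.2113, 0.1165]
orientation: [0.001, 0.021, 1.0, -0.003]
wrist_force: [-3.3, -4.1, 2.0]
width: 0.003
gripper_force: 2.2
t: 15.35
eef_pos: [0.5952, -0.1936, 0.116]
orientation: [-0.0, 0.021, 1.0, -0.002]
wrist_force: [-5.8, -1.8, 3.9]
width: 0.002
gripper_force: 2.7
```

```bash
python3 drive.py '-.003 .001 0 0;-.006 .001 0 0;-.006 .001 0 0;-.006 .001 0 0'; python3 drive.py '-.002 0 0 0;-.004 0 0 0;-.004 0 0 0;-.004 0 0 0';  python3 drive.py '-.002 0 0 0;-.004 0 0 0;-.004 0 0 0;-.004 0 0 0'
```

```text
t: 15.75
eef_pos: [0.5975, -0.1928, 0.1166]
orientation: [-0.005, 0.021, 1.0, -0.001]
wrist_force: [-17.9, -2.1, 10.6]
width: -0.002
gripper_force: 8.3
t: 16.15
eef_pos: [0.5978, -0.1928, 0.1166]
orientation: [-0.009, 0.022, 1.0, -0.001]
wrist_force: [-27.2, -1.0, 15.1]
width: 0.001
gripper_force: 13.6
t: 16.55
eef_pos: [0.5979, -0.1927, 0.1166]
orientation: [-0.014, 0.022, 1.0, -0.0]
wrist_force: [-37.0, 1.1, 20.3]
width: -0.003
gripper_force: 19.0
```

```bash
python3 drive.py '.02 0 0 0;.04 0 0 0;.04 0 -.04 0;.04 0 -.08 0;.03 0 -.12 0;.03 0 -.13 0;.03 0 -.13 0;.03 0 -.13 0'; python3 snap.py w10; python3 - <<'E'
from h import *
w=dict(np.load('pics/w10.npz'));W=w['W']
n=np.array([-.4996,.021,.866]);x=np.array([.8652,-.0364,.5]);y=np.array([.042,.999,0]);O=np.array([.6115,-.1303,.1447])-.07*n
def plane(uv,z):
    o,v=ray(w,uv,W);p=o+v*(((O+z*n-o)@n)/(v@n))-O;return np.array([p@x,p@y])*1e3
g=proj(w,O+.062*n-.085*y,W);print('grip px',g)
h=cv2.cvtColor(w['frame'],cv2.COLOR_RGB2HSV)
m=((h[...,2]<75)).astype(np.uint8)
for q in cv2.findContours(m,0,2)[0]:
    if cv2.contourArea(q)>150 :
        r=cv2.minAreaRect(q);
        if np.hypot(*(np.array(r[0])-g))<60: print(r,[plane(p,.062) for p in cv2.boxPoints(r)])
# sleeve brown, flange pale, in scene crop saved
cv2.imwrite('pics/w10.png',w['frame'][:,:,::-1])
t=proj(w,O+.06*n,W);print('sleeve top px',t)
b=((h[...,1]>90)&(h[...,2]<140)&(h[...,0]<20)).astype(np.uint8)
for q in cv2.findContours(b,0,2)[0]:
    if cv2.contourArea(q)>200: print('brown',cv2.boundingRect(q),cv2.contourArea(q))
print([proj(w,O+.06*n+s*.021*y,W) for s in(-1,1)],[proj(w,O+.06*n+s*.021*x,W) for s in(-1,1)])
print([proj(w,O+.015*n+u*x+(v-.085)*y,W) for u,v in((-.009,.062),(.009,.062))])
E
```

```text
t: 17.35
eef_pos: [0.5798, -0.1905, 0.2429]
orientation: [-0.001, 0.021, 1.0, 0.0]
wrist_force: [-0.5, 0.2, -0.0]
width: 0.003
gripper_force: 0.0
17.35 [-0.4105  0.2218  1.1951  0.0002  1.7261 -1.94  ] [[-0.9991  0.0413 -0.0012  0.5798]
 [ 0.0413  0.9991  0.0007 -0.1905]
 [ 0.0012  0.0007 -1.      0.2429]] [-0.4958  0.2267 -0.0237]
grip px [230.6488 223.7464]
sleeve top px [317.8213 223.9611]
brown (350, 269, 157, 113) 3426.5
brown (295, 203, 43, 43) 1268.0
brown (324, 0, 50, 47) 942.5
[array([296.381 , 223.9999]), array([339.185 , 223.9095])] [array([316.6295, 202.9697]), array([319.0353, 245.7686])]
[array([288.757 , 221.7385]), array([289.231, 237.617])]
```

```bash
python3 - <<'E'
from h import *
w=dict(np.load('pics/w10.npz'));W=w['W']
n=np.array([-.4996,.021,.866]);x=np.array([.8652,-.0364,.5]);y=np.array([.042,.999,0]);O=np.array([.6115,-.1303,.1447])-.07*n
def plane(uv,z):
    o,v=ray(w,uv,W);p=o+v*(((O+z*n-o)@n)/(v@n))-O;return np.array([p@x,p@y])*1e3
X,Y=185,195;f=w['frame'][Y:Y+50,X:X+100];h=cv2.cvtColor(f,cv2.COLOR_RGB2HSV)
m=(h[...,2]<90).astype(np.uint8)
for r in m[::3,::2]: print(''.join('.#'[v] for v in r))
q=max(cv2.findContours(m,0,2)[0],key=cv2.contourArea);r=cv2.minAreaRect(q);print(r)
bp=cv2.boxPoints(r)+[X,Y];print([plane(p,.062) for p in bp])
E
```

```text
..................................................
..................................................
..................................................
..................................................
..................................................
..................................................
..................................................
..................................................
..........############..##############............
........############.....##############...........
.......#############......################........
.......#############.....#################........
.........#################################........
....................############################..
......................###########################.
.......................###########################
......................############################
((56.0, 36.5), (25.0, 84.0), 90.0)
[array([  -4.6163, -115.9322]), array([ -4.6179, -34.1473]), array([ 19.3797, -34.7353]), array([  19.3999, -114.7089])]
```

```bash
python3 -c "
from plant import robot
print(robot.sign_off())"
```

```text
the job is handed in; nothing more can be done
None
```

I slid the sleeve onto the spindle until it stopped under about 26 N along the axis, released it and turned the lock to a hard stop at about 37 N. I then handed the job in at about 17 s; the last wrist picture agrees with both, though not finely enough to rule out a small gap under the flange, and the spool and weight were never approached.

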